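Bolt the lathe's belt cover against its spring safety catch

ROBOT

A 7-joint arm with a two-finger parallel gripper is mounted at the origin on the work surface. World frame = base frame: x ahead of the robot, y to its left, z up, the work surface at z = 0. Lengths are in m, angles in rad, forces in N, time in s.
With the tool pointing down it reaches from about 0.4 to 0.85 m from the base axis. Payload 10.4 kg.
Tool frame: the origin (TCP) lies on the centre line of the jaws, within the pads' length; the fingertips stand 14 mm ahead of it and the grasp point (between the pads) lies 5 mm behind it (manip.tip_reach is the distance from the TCP to the fingertips, in m); z points along the fingers, y is the line along which they close (so a half turn about z gives the same grasp; the last joint's range is limited). The gripper opens to 85 mm and grips with 20 to 120 N. Pads are 22 mm wide; open, the fingers measure 114 mm over their backs; the gripper's body (76 mm by 85 mm) begins 54 mm behind the grasp point. The pads swing forward as they close: fully open they stand 13 mm farther back than shut.
Start: joints at [-1.165, 0.332, -0.065, 1.46, 0.022, 1.35, -0.088], TCP at [0.26, 0.568, 0.245] pointing down, gripper open.
Joint ranges: [-2.6, 2.6], [-0.5, 2.12], [-1.47, 1.34], [0.16, 2.42], [-1.27, 4.41], [0.06, 2.06], [-2.6, 2.6]. Speed limits (rad/s): [2.22, 2.22, 2.79, 2.79, 3.14, 3.14, 3.14].

INTERFACE

Orientations are given as a unit quaternion [x, y, z, w].
In Python, from workcell import manip gives the robot as it stands.
- The arm moves only by the shell command python3 -m pendant 'ROWS' [FORCE]. ROWS is JSON, a list of rows, each a list of 7 numbers: the shift along the tool's x, y, z in units of 50 mm (1.0 is 50 mm), then the turn, a rotation vector about the tool's x, y, z in units of 8 degrees (1.0 is 8 degrees), then the opening, from -1 (shut) to 1 (fully open), so that 0 is half open. In form: [[dx, dy, dz, ax, ay, az, jaw], ...]. A call has exactly 10 rows; each row is the pose to reach, as a shift and turn from the pose commanded when the call began, along the tool's axes at that moment; what a row does not reach only later rows make up. A row lasts 1/8 s, in which the tool goes at most 62.5 mm and 10.7 degrees, less where a joint would pass 70% of its speed; a pose out of reach is approached as far as the arm can. A call with a gripper value outside its range is refused whole. The fingers move at their own pace and stop on an object; FORCE is the grip in N (left out, the last holds). Time passes only in rows, so rows that repeat a pose let the fingers close, or fill a call up. It gives the time, the measured TCP pose, the force, the opening and the grip force at its end, in the units of the state.
- manip.get_obs(): the state, without advancing time (a new reading comes with each control period).
- manip.camera(name): name is "side" or "top" or "wrist"; returns (picture, depth): 384x512x3 uint8, red, green, blue; 384x512 float32, m along the optical axis (not along the pixel's ray), 0 where there is no reading.
- manip.get_calibration(name): a dict with "fx", "fy", "cx", "cy" (pixels), "D" ([k1, k2, p1, p2, k3] as OpenCV has them; the pictures are not rectified), "xyz" and "orientation" of the camera in the world. Camera axes: x right, y up, looking along -z (the intrinsics and any distortion apply to the point x, -y, -z); pixel columns grow to the right and rows downward; lengths in m; the calibration is good to about 2 mm. A picture is of the moment at which its call begins: read the wrist's pose just before it. get_calibration takes no time and is no camera call; for the wrist camera it gives the pose at the moment of the call.
- manip.hand_in(): hands the job in; it is judged then, once.
Trained networks look in the newest picture that a camera, given by its name, has taken for a name from the list of things; names that differ only in an ending like _2 or _b are one class to them, and where a whole thing is asked for, a point or a joint stands for the part that bears it (a point fixed in the world has none). Each returns a list of dicts, best first, with "p" (0 to 1); they miss things now and then, are a little off and sometimes report something else, mostly with a low value. They report only what shows in the picture. A call takes as long as a camera call.
- manip.find_in(thing, camera): "box" ([left, top, right, bottom] in pixels, round what is visible of it).
- manip.trace(thing, camera): "pixels" (384x512 bool, what is visible of it) and "box" ([left, top, right, bottom] in pixels, round what is visible of it).
- manip.tip_of(thing, camera): "pixel" ([column, row] in pixels: a listed point, or the origin of a listed thing).
The state is a dict: "clock": time; "joint_pos": joint angles; "joint_velocities": joint speeds; "tau": joint torques, N m; "position": TCP position; "ee_rot": TCP orientation; "ft_force": force on the tool from outside, world axes, zero at the start; "torque": the same for the moment, N m; "grip_width": opening from 0.0 (shut) to 1.0 (fully open); "grasp_force": force on a finger pad.
Only numpy, scipy, OpenCV 4.12 (cv2) and the standard library are available. Lean on these libraries where they do the work, as an engineer would, in place of code of your own. Each camera call takes 0.05 s, during which the arm holds its last target. There are 200 camera calls.

TASK

The belt cover on the lathe's headstock is shut but not bolted. With one fingertip press the yellow spring catch down and hold it down while the other fingertip pushes the bolt's red handle along until the bolt is fully home in its keeper, then let go of both so that the catch springs up and locks the bolt. Only press and push: do not lift the cover, and leave the tools and other loose things where they are.

Things in the scene. Friction and masses are not known exactly. Their poses are not given: they have to be found in the camera images.
- lathe: small blue-green bench lathe, fixed; origin on the bench under the headstock. Bed, tool rest and tailstock run along its own -y; its -x side faces the robot; it stands turned by up to 0.25 rad. The headstock (x -75..75, y -130..125 mm) has a flat top 215 mm above the bench: y -45..125 is the hinged belt cover with bolt and catch, the rest a fixed housing with keeper and wax tin
- cover (a joint): belt cover, hinged along the rear (+x) edge of the headstock's top; rad, 0 = shut (start), grows as its front is lifted; only its weight (about 1.2 kg) holds it until bolted
- bolt (a joint): travel of the bolt in m along the lathe's own -y: 0 = drawn back (starts within 1 mm of it), 0.040 = fully home, hard stop. Drag about 2 N, no spring: it stays where it is left
- catch (a joint): spring safety catch in rad: 0 = up (it springs back there), 0.16 = fully down, hard stop. Up, its nose blocks a lug on the bolt, which then moves under 2 mm; beyond about 0.08 the lug clears the nose. With the bolt past about 37 mm the released catch springs up behind the lug and locks the bolt
- bolt_handle (a point): centre of the top of the bolt's red upright handle, a round pin 14 mm across, its top 52 mm above the cover; moves with the bolt; axes as the lathe's. It can be pushed from 22 mm above the cover upwards. The bolt's 10 mm bar runs below it in guides 16 mm high; a lug at its foot, 12 mm long and 21 mm high, reaches 20 mm out on the catch's side
- catch_pad (a point): point on top of the yellow catch flap, beside the drawn-back handle, 36 mm from the bolt's axis in the lathe's -x, 28 mm above the cover when up. The flat top spans 23 to 65 mm from that axis and, along the bolt, from 45 mm behind to 42 mm ahead of the handle's start, so a fingertip can slide along it. Pressed here it sinks 6.7 mm in all; about 3 N to start, 7 N at the bottom
- catch_hinge (a point): middle of the catch's hinge pin, 8 mm above the cover, 78 mm from the bolt's axis in the lathe's -x. The pin lies parallel to the bolt, so the flap tips down towards the bolt, the same wherever along its length it is pressed; nearer this hinge it sinks less and takes more force
- keeper (a point): centre of the keeper's opening, on the bolt's axis, 9 mm above the fixed housing's top; the keeper is 21 mm high, 34 mm wide and 14 mm long. The bolt's tip, 77 mm ahead of the handle, runs into it
- wax_tin: round tin 52 mm across, 22 mm high, standing on top of the fixed headstock housing next to the keeper; origin at the centre of its underside. A bystander
- mallet: carver's wooden mallet standing on its head on the bench, head 84 mm across, 230 mm high; origin at the centre of its underside. A bystander
- finial: dark turned finial standing on the bench, foot 48 mm across, 90 mm high; origin at the centre of its underside. A bystander
- oil_jar: jar 56 mm across, 85 mm high, standing on the bench; origin at the centre of its underside. A bystander
- gouge: turning gouge lying on the bench along its own x, 305 mm long, 29 mm high, wooden handle; origin under its middle. A bystander
- sanding_block: cork sanding block 105 x 60 x 28 mm lying on the bench; origin at the centre of its underside. A bystander
- caliper: steel caliper 190 mm long, 8 mm high, lying on the bench along its own x; origin under the middle of its beam. A bystander

How it is judged:
By the outcome, as a careful person would: the job done as asked, in the order asked, and still so for the second after the job is handed in, with the robot touching nothing.
It also fails if it takes over 38 s, if anything falls off the work surface, if the arm or the gripper's body presses on something with over 40 N, if the wrist force passes 120 N, or if a joint passes its speed limit or range.

## Working session

There is one attempt and no reset: what is moved stays moved. The work goes in short steps, Python scripts to look and compute and a shell command to move; the robot and the scene stay as the last step left them, time stands still between calls to the robot, and variables do not carry over. Pictures are saved under pics/ and viewed, at most 10 in all, crops included, and the job is handed in when it is done.

```bash
mkdir -p pics; ls; cat > h.py <<'E'
import numpy as np, cv2
from scipy.spatial.transform import Rotation as R
from workcell import manip
def ray(cal,px):
    K=np.array([[cal['fx'],0,cal['cx']],[0,cal['fy'],cal['cy']],[0,0,1.]])
    u=cv2.undistortPoints(np.array([[px]],float),K,np.array(cal['D'],float))[0,0]
    d=np.array([u[0],-u[1],-1.])
    return np.array(cal['xyz']),R.from_quat(cal['orientation']).apply(d)
def at_depth(cal,px,z):
    o,d=ray(cal,px); return o+d*z
def at_z(cal,px,z):
    o,d=ray(cal,px); return o+d*(z-o[2])/d[2]
def tri(rays):
    A=np.zeros((3,3));b=np.zeros(3)
    for o,d in rays:
        d=d/np.linalg.norm(d);P=np.eye(3)-np.outer(d,d);A+=P;b+=P@o
    x=np.linalg.solve(A,b)
    return x,[np.linalg.norm(np.cross(x-o,d/np.linalg.norm(d))) for o,d in rays]
E
python3 - <<'E'
from h import *
print(manip.get_obs(),manip.tip_reach)
ims=[]
for c in ("side","top","wrist"):
    im,d=manip.camera(c); cal=manip.get_calibration(c)
    print(c,cal)
    cv2.imwrite(f'pics/{c}0.png',im[:,:,::-1]); np.save(f'{c}_d0.npy',d)
    for t in ("bolt_handle","catch_pad","catch_hinge","keeper","lathe","wax_tin"):
        r=manip.tip_of(t,c)
        for q in r[:2]:
            px=q['pixel'];i,j=int(round(px[1])),int(round(px[0]))
            z=d[min(i,383),min(j,511)]
            print(t,np.round(px,1),round(q['p'],2),np.round(at_depth(cal,px,z),3))
print(manip.get_obs()['clock'])
E
```

```text
pics
{'clock': 0.0, 'joint_pos': array([-1.16459241,  0.33287846, -0.06469639,  1.46094761,  0.02159399,
        1.34991652, -0.08853374]), 'joint_velocities': array([-0.00072348, -0.00152557, -0.00229779, -0.00034183, -0.00096164,
        0.00093551, -0.00038101]), 'tau': array([ 6.59323123e-04, -6.25442576e+01,  4.97101061e-02, -3.91612995e+01,
        1.63618522e-02,  9.98524687e-03,  1.15078123e-05]), 'position': array([0.259718  , 0.56808115, 0.2445088 ]), 'ee_rot': array([ 2.12771535e-01,  9.77101707e-01, -7.16793172e-04, -1.23437424e-04]), 'ft_force': array([-1.26370124, -0.05991303, -0.79471483]), 'torque': array([ 0.0227974 , -0.00832648, -0.01743602]), 'grasp_force': 0.0, 'grip_width': 0.9968629651365145} 0.014
side {'fx': 399.04027637327056, 'fy': 399.04027637327056, 'cx': 253.64236189020522, 'cy': 189.75111926821248, 'D': array([-0.1347126,  0.       ,  0.       ,  0.       ,  0.       ]), 'xyz': array([ 0.47207153, -0.6381093 ,  0.91494564]), 'orientation': array([ 0.3721206 , -0.02795653, -0.07715484,  0.92454953])}
bolt_handle [234.  139.3] 0.61 [0.554 0.209 0.228]
cat
[... 459 characters left out ...]
.        ]), 'xyz': array([0.31692195, 0.09659886, 1.551449  ]), 'orientation': array([-0.06272561,  0.06130633,  0.71262907, -0.69603652])}
bolt_handle [233.5 198.9] 0.79 [0.553 0.158 0.27 ]
catch_pad [235.2 215.2] 0.94 [0.514 0.156 0.245]
catch_hinge [227.  233.7] 0.96 [0.468 0.18  0.217]
keeper [271.6 209.4] 0.97 [0.528 0.059 0.237]
wax_tin [276.9 233.3] 0.54 [0.464 0.046 0.239]
wrist {'fx': 284.69468752028615, 'fy': 284.69468752028615, 'cx': 256.08993447671713, 'cy': 190.134052348919, 'D': array([0.00646394, 0.        , 0.        , 0.        , 0.        ]), 'xyz': array([0.18945648, 0.60099257, 0.37435745]), 'orientation': array([-0.12897592, -0.08311463,  0.53453963,  0.8310984 ])}
1.05
```

```bash
python3 - <<'E'
import cv2,numpy as np
s=cv2.imread('pics/side0.png')[90:290,130:390]; t=cv2.imread('pics/top0.png')[130:330,150:410]
cv2.imwrite('pics/both0.png',np.vstack([cv2.resize(s,None,fx=1.5,fy=1.5,interpolation=3),cv2.resize(t,None,fx=1.5,fy=1.5,interpolation=3)]))
E
```

```text
(no output)
```

View pics/top0.png

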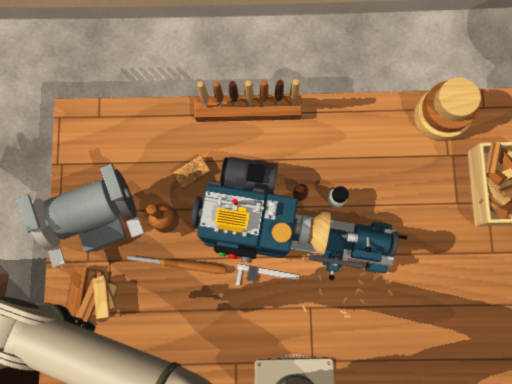

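View pics/both0.png

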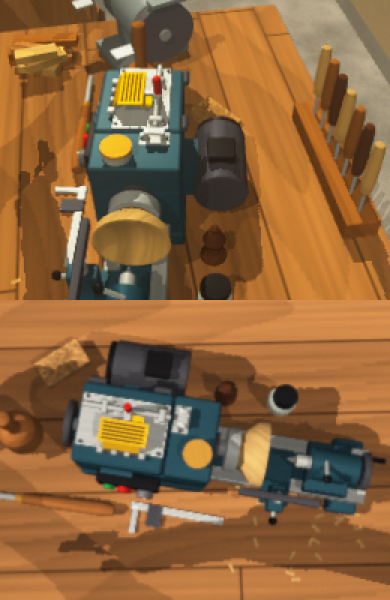

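The top view shows the red handle at about (235,202), the yellow flap at (233,218), the keeper at about (271,208) and the tin at (281,232). The bolt runs right and slightly down in that picture. Next I triangulate.

```bash
python3 - <<'E'
from h import *
px={'bolt_handle':[(234,139.3),(233.5,198.9)],'catch_pad':[(222.2,149.6),(235.2,215.2)],'catch_hinge':[(207.5,152.8),(227,233.7)],'keeper':[(235.1,178.8),(271.6,209.4)]}
cs=[manip.get_calibration(c) for c in('side','top')]
P={}
for k,v in px.items():
    x,e=tri([ray(c,p) for c,p in zip(cs,v)]);P[k]=x;print(k,np.round(x,4),np.round(e,4))
for c,n in zip(cs,('side','top')):
    im=cv2.imread(f'pics/{n}0.png').astype(int);b,g,r=im[...,0],im[...,1],im[...,2]
    red=(r>140)&(g<70)&(b<70); ys,xs=np.nonzero(red);print(n,'red',list(zip(xs,ys))[:40])
    yel=(r>170)&(g>120)&(b<70);yel[:, :]&=True
    nl,lab,st,ce=cv2.connectedComponentsWithStats(yel.astype(np.uint8))
    for i in range(1,nl):
        if st[i,4]>40: print(n,'yel',st[i],ce[i].round(1))
    d=np.load(f'{n}_d0.npy')
    # cover / housing plane points height 
top=cs[1]
# yellow flap orientation in top
im=cv2.imread('pics/top0.png').astype(int);b,g,r=im[...,0],im[...,1],im[...,2]
m=(r>150)&(g>110)&(b<80);m[:, :205]=0;m[:,260:]=0;m[:195]=0;m[240:]=0
ys,xs=np.nonzero(m);rect=cv2.minAreaRect(np.c_[xs,ys].astype(np.float32));bx=cv2.boxPoints(rect)
for p in bx: print(p,at_z(top,p,0.243).round(4))
E
```

```text
bolt_handle [0.5512 0.1583 0.2702] [0.0019 0.0019]
catch_pad [0.5157 0.1561 0.2416] [0.0014 0.0014]
catch_hinge [0.4735 0.1805 0.2149] [0.005 0.005]
keeper [0.5338 0.0585 0.226 ] [0.0036 0.0036]
side red [(np.int64(233), np.int64(141)), (np.int64(234), np.int64(141)), (np.int64(235), np.int64(141)), (np.int64(233), np.int64(142)), (np.int64(234), np.int64(142)), (np.int64(235), np.int64(142)), (np.int64(236), np.int64(142)), (np.int64(232), np.int64(143)), (np.int64(233), np.int64(143)), (np.int64(234), np.int64(143)), (np.int64(235), np.int64(143)), (np.int64(233), np.int64(151)), (np.int64(186), np.int64(179)), (np.int64(187), np.int64(179)), (np.int64(188), np.int64(179)), (np.int64(186), np.int64(180)), (np.int64(187), np.int64(180)), (np.int64(188), np.int64(180)), (np.int64(186), np.int64(181)), (np.int64(187), np.int64(181)), (np.int64(185), np.int64(182)), (np.int64(186), np.int64(182)), (np.int64(187), np.int64(182)), (np.int64(185), np.int64(183)), (np.int64(186), np.int64(183)), (np.int64(185), np.int64(184)), (np.int64(186), np.int64(184)), (np.int64(185), np.int64(185)),
[... 4833 characters left out ...]
 31  10 135] [152.7 303.3]
top yel [ 312  309  125   22 1279] [361.7 319.9]
top yel [240 310  69  16 499] [275.4 316.3]
top yel [109 314  79  13 351] [156.2 319.4]
top yel [ 95 324  48   9 131] [113.6 326.9]
top yel [260 325  50   8 206] [286.2 328.4]
top yel [ 313  329  156   30 2435] [379.3 341.7]
top yel [105 333  80  13 475] [141.6 339. ]
top yel [282 340  28   7 100] [295.5 342. ]
top yel [188 366  33   5 103] [203.5 368.3]
top yel [209 377  25   7  80] [221.7 380.3]
top yel [480 377  32   7 144] [497.  380.3]
[213.75676 227.45946] [0.4827 0.2131 0.243 ]
[217.86485 202.8108 ] [0.5486 0.2016 0.243 ]
[249.8108  208.13512] [0.5322 0.1167 0.243 ]
[245.70271 232.78377] [0.4665 0.1289 0.243 ]
```

```bash
python3 -m pendant '[[0,0,-1.2,0,0,0,1],[-0.5,-0.3,-2.3,0,0,1,0.5],[-1.5,-0.8,-2.3,0,0,2.2,0],[-2.5,-1.4,-2.3,0,0,3.4,-0.4],[-3.5,-1.95,-2.3,0,0,4.6,-0.4],[-4.5,-2.5,-2.3,0,0,5.8,-0.4],[-5.5,-3.1,-2.3,0,0,7,-0.4],[-6.5,-3.6,-2.3,0,0,8.2,-0.4],[-7.4,-4.1,-2.3,0,0,9.4,-0.4],[-8.2,-4.55,-2.3,0,0,9.55,-0.4]]'
python3 -m pendant '[[0,0,0,0,0,0,-0.4],[0,0,0,0,0,0,-0.4],[0,0,0,0,0,0,-0.4],[0,0,0,0,0,0,-0.4],[0,0,0,0,0,0,-0.4],[0,0,0,0,0,0,-0.4],[0,0,0,0,0,0,-0.4],[0,0,0,0,0,0,-0.4],[0,0,0,0,0,0,-0.4],[0,0,0,0,0,0,-0.4]]'
cat > look.py <<'E'
from h import *
import sys
n=sys.argv[1]
cal=manip.get_calibration('wrist');o=manip.get_obs()
im,d=manip.camera('wrist');cv2.imwrite(f'pics/{n}.png',im[:,:,::-1]);np.savez(f'{n}.npz',d=d,**cal)
print(o['clock'],o['position'],R.from_quat(o['ee_rot']).as_matrix().round(3).tolist(),o['grip_width'])
print('cam',cal['xyz'],cal['orientation'])
for t in ("bolt_handle","catch_pad","catch_hinge","keeper"):
    for q in manip.tip_of(t,'wrist')[:1]:
        px=q['pixel'];i,j=np.clip(int(round(px[1])),0,383),np.clip(int(round(px[0])),0,511)
        print(t,np.round(px,1),round(q['p'],2),np.round(at_depth(cal,px,d[i,j]),4))
E
python3 look.py w1
```

```text
clock: 2.3
position: [0.5391, 0.1893, 0.3605]
ee_rot: [0.773, 0.635, 0.0, 0.0]
ft_force: [0.2, -0.1, 0.2]
grip_width: 0.297
grasp_force: 0.0
clock: 3.55
position: [0.5381, 0.1911, 0.3603]
ee_rot: [0.771, 0.636, 0.0, -0.0]
ft_force: [-0.0, -0.2, 0.5]
grip_width: 0.3
grasp_force: 0.0
3.55 [0.53814479 0.19105736 0.36029766] [[0.19, 0.982, -0.0], [0.982, -0.19, 0.0], [0.0, -0.0, -1.0]] 0.29972743982109773
cam [0.55312709 0.26752855 0.4893156 ] [-0.15264407  0.01456086 -0.09388672  0.98370374]
bolt_handle [276.6 234.9] 0.73 [0.5495 0.1553 0.2677]
catch_pad [236.5 226.2] 0.78 [0.5136 0.1598 0.2448]
catch_hinge [198.5 213.7] 0.75 [0.4765 0.1722 0.2267]
keeper [272.  294.5] 0.76 [0.531  0.0576 0.2177]
```

View pics/w1.png

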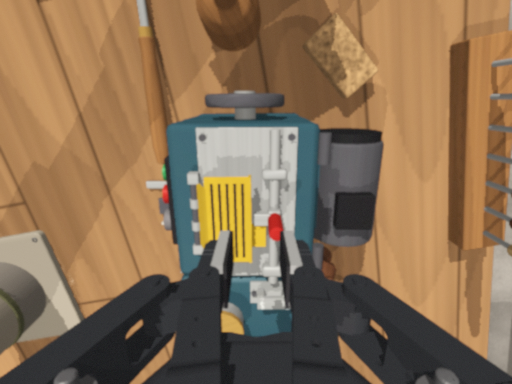

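The wrist view from behind shows the red handle with its top near (276,234), the slotted yellow flap at columns 198-252 and rows 177-262, and the bar along column 275. The keeper is at (268,295). The fingertips at (222,240) and (285,240) straddle the handle.

```bash
python3 - <<'E'
from h import *
z=np.load('w1.npz');cal={k:z[k] for k in('fx','fy','cx','cy','D','xyz','orientation')};d=z['d']
for k in('fx','fy','cx','cy'):cal[k]=float(cal[k])
im=cv2.imread('pics/w1.png').astype(int);b,g,r=im[...,0],im[...,1],im[...,2]
def pts(m): return np.array([at_depth(cal,(x,y),d[y,x]) for y,x in zip(*np.nonzero(m))])
t=-.19;ex=np.array([np.cos(t),np.sin(t),0]);ey=np.array([-np.sin(t),np.cos(t),0])
red=(r>130)&(g<70)&(b<70);red[:, :255]=0;red[:, 300:]=0
P=pts(red);T=P[P[:,2]>.262];print('red n',len(P),'zmax',P[:,2].max(),'top mean',T.mean(0),len(T))
H=T.mean(0)
print('top extents',((T-H)@ex).min(),((T-H)@ex).max(),((T-H)@ey).min(),((T-H)@ey).max())
yel=(r>150)&(g>100)&(b<80);yel[:, :196]=0;yel[:,270:]=0;yel[:170]=0;yel[270:]=0
Y=pts(yel);Y=Y[(Y[:,2]>.235)&(Y[:,2]<.25)];print('flap z',np.median(Y[:,2]));u=(Y-H)@ex;v=(Y-H)@ey
print('flap x',np.percentile(u,[1,5,50,95,99]),'y',np.percentile(v,[1,5,50,95,99]))
# direction by edges
for lo in np.arange(-.04,.045,.012):
    s=(v>lo)&(v<lo+.012)
    if s.sum()>10: print(round(lo,3),u[s].min().round(4),u[s].max().round(4))
o=manip.get_obs()['position'];e=H-o
print('H rel TCP: tool x',e@ey,'tool y',e@ex)
# plane of cover: white pixels
w=(abs(r-g)<25)&(r>150);w[:130]=0;w[275:]=0;w[:, :200]=0;w[:,296:]=0
W=pts(w);print('cover z',np.percentile(W[:,2],[5,25,50,75]))
E
```

```text
red n 282 zmax 0.26925292017617125 top mean [0.54897828 0.15785961 0.26652002] 145
top extents -0.005497364546414947 0.0059612158836736045 -0.007736708736026703 0.004795234452766173
flap z 0.24356155139321894
flap x [-0.06899032 -0.06593514 -0.0411454  -0.02334237 -0.02222705] y [-0.040272   -0.03225368  0.01004732  0.03919142  0.04164181]
-0.04 -0.0682 -0.0226
-0.028 -0.0694 -0.0215
-0.016 -0.0697 -0.0099
-0.004 -0.0697 -0.0215
0.008 -0.0697 -0.0222
0.02 -0.0699 -0.0222
0.032 -0.0656 -0.023
H rel TCP: tool x -0.03055790796294267 tool y 0.016909497179976498
cover z [0.21751703 0.2182657  0.21886933 0.22814413]
```

```bash
python3 -m pendant '[[-0.14,-0.06,0.5,0,0,0,-0.4],[-0.14,-0.06,1,0,0,0,-0.4],[-0.14,-0.06,1.4,0,0,0,-0.4],[-0.14,-0.06,1.7,0,0,0,-0.4],[-0.14,-0.06,1.85,0,0,0,-0.4],[-0.14,-0.06,1.94,0,0,0,-0.4],[-0.14,-0.06,1.94,0,0,0,-0.4],[-0.14,-0.06,1.94,0,0,0,-0.4],[-0.14,-0.06,1.94,0,0,0,-0.4],[-0.14,-0.06,1.94,0,0,0,-0.4]]'
python3 look.py w2
python3 - <<'E'
from h import *
im,d=manip.camera('side');cv2.imwrite('pics/s2.png',cv2.resize(im[90:220,150:310,::-1],None,fx=4,fy=4,interpolation=cv2.INTER_CUBIC))
w=cv2.imread('pics/w2.png')
E
```

```text
clock: 5.05
position: [0.5339, 0.1848, 0.2635]
ee_rot: [0.771, 0.636, 0.0, -0.0]
ft_force: [-0.5, -0.2, 0.4]
grip_width: 0.298
grasp_force: 0.0
5.05 [0.53392907 0.18479621 0.26349037] [[0.19, 0.982, 0.0], [0.982, -0.19, 0.0], [0.0, 0.0, -1.0]] 0.29750195798574053
cam [0.54887729 0.26126253 0.39254114] [-0.15254703  0.01442314 -0.09388663  0.98372083]
bolt_handle [294.7 304.6] 0.93 [0.5492 0.1993 0.3188]
catch_pad [228.5 277.6] 0.73 [0.5223 0.1887 0.2823]
catch_hinge [173.2 260.9] 0.74 [0.4758 0.1717 0.227 ]
```

View pics/w2.png

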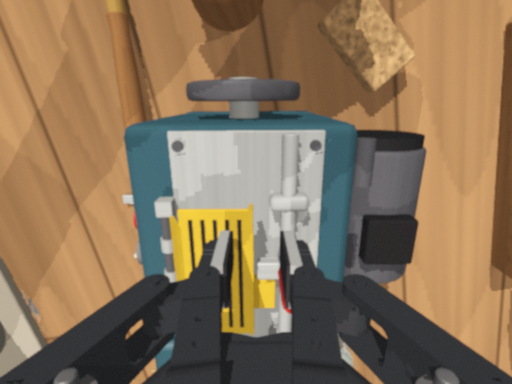

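View pics/s2.png

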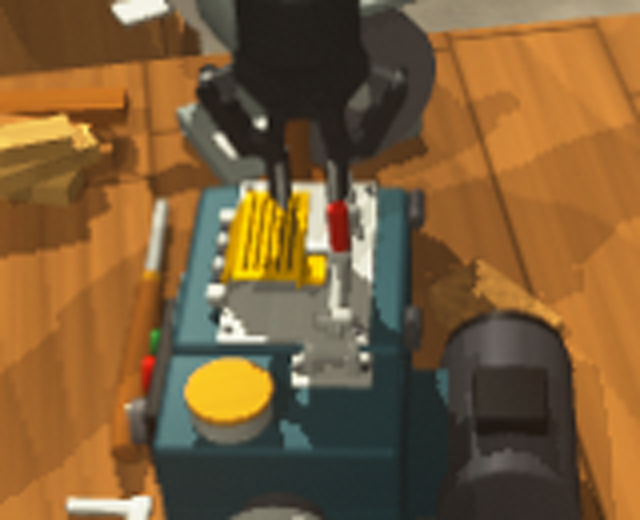

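Fingers are well placed: one is over the flap at (220,250), the other over the bar at (288,250), directly behind the red handle. Now descend gently, watching the force.

```bash
python3 -m pendant '[[0,0,0.04,0,0,0,-0.4],[0,0,0.08,0,0,0,-0.4],[0,0,0.1,0,0,0,-0.4],[0,0,0.12,0,0,0,-0.4],[0,0,0.14,0,0,0,-0.4],[0,0,0.15,0,0,0,-0.4],[0,0,0.16,0,0,0,-0.4],[0,0,0.16,0,0,0,-0.4],[0,0,0.16,0,0,0,-0.4],[0,0,0.16,0,0,0,-0.4]]'
```

```text
clock: 6.6
position: [0.5343, 0.1847, 0.2557]
ee_rot: [0.772, 0.636, 0.001, 0.0]
ft_force: [4.9, -0.7, 5.6]
grip_width: 0.3
grasp_force: 2.6
```

```bash
python3 -m pendant '[[0,0,0.02,0,0,0,-0.4],[0,0,0.03,0,0,0,-0.4],[0,0,0.04,0,0,0,-0.4],[0,0,0.05,0,0,0,-0.4],[0,0,0.05,0,0,0,-0.4],[0,0,0.05,0,0,0,-0.4],[0,0,0.05,0,0,0,-0.4],[0,0,0.05,0,0,0,-0.4],[0,0,0.05,0,0,0,-0.4],[0,0,0.05,0,0,0,-0.4]]'; python3 - <<'E'
from h import *
o=manip.get_obs();print(o['position'],o['ft_force'],o['torque'])
E
```

```text
clock: 7.85
position: [0.535, 0.1846, 0.2536]
ee_rot: [0.772, 0.636, 0.001, 0.001]
ft_force: [6.7, -1.0, 6.8]
grip_width: 0.297
grasp_force: 3.6
[0.53498282 0.1846024  0.25363877] [ 6.73942849 -0.99922493  6.83229705] [-0.26291179 -1.3027587  -0.00571786]
```

```bash
python3 -m pendant '[[0,0.01,0.02,0,0,0,-0.4],[0,0.02,0.03,0,0,0,-0.4],[0,0.03,0.04,0,0,0,-0.4],[0,0.04,0.05,0,0,0,-0.4],[0,0.04,0.05,0,0,0,-0.4],[0,0.04,0.05,0,0,0,-0.4],[0,0.04,0.05,0,0,0,-0.4],[0,0.04,0.05,0,0,0,-0.4],[0,0.04,0.05,0,0,0,-0.4],[0,0.04,0.05,0,0,0,-0.4]]'; python3 - <<'E'
from h import *
im,d=manip.camera('side');cv2.imwrite('pics/s3.png',cv2.resize(im[90:220,150:310,::-1],None,fx=4,fy=4,interpolation=cv2.INTER_CUBIC))
im,d=manip.camera('wrist');cv2.imwrite('pics/w3.png',cv2.resize(im[180:340,150:360,::-1],None,fx=3.5,fy=3.5,interpolation=cv2.INTER_CUBIC))
E
```

```text
clock: 9.1
position: [0.5362, 0.1844, 0.2508]
ee_rot: [0.771, 0.636, 0.001, 0.0]
ft_force: [3.1, -1.0, 6.7]
grip_width: 0.296
grasp_force: 3.5
```

View pics/w3.png

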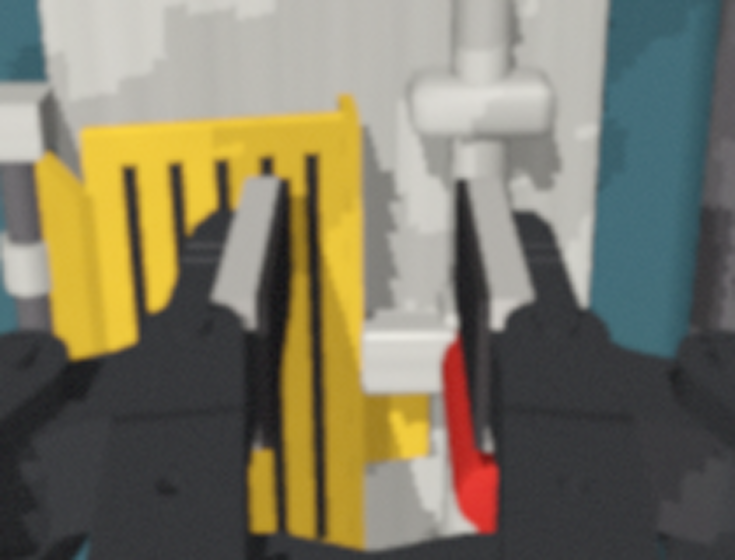

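The wrist crop shows the left pad pressing on the flap and the right pad directly behind the red handle, with the lug at (405,350) and the yellow nose just ahead of it. I press a little more and measure the flap's tilt from depth.

```bash
cat > tilt.py <<'E'
from h import *
im,d=manip.camera('wrist');cal=manip.get_calibration('wrist')
im=im.astype(int);r,g,b=im[...,0],im[...,1],im[...,2]
t=-.19;ex=np.array([np.cos(t),np.sin(t),0]);ey=np.array([-np.sin(t),np.cos(t),0]);H=np.array([.549,.1575,.267])
P=lambda m:np.array([at_depth(cal,(x,y),d[y,x]) for y,x in zip(*np.nonzero(m))])
Y=P((r>150)&(g>100)&(b<80)&(d>.1));u=(Y-H)@ex;v=(Y-H)@ey
s=(u>-.062)&(u<-.024)&(v>.0)&(v<.05)&(Y[:,2]>.228)&(Y[:,2]<.248)
k=np.polyfit(u[s],Y[s,2],1);print('flap n',s.sum(),'slope',-k[0],'z@-36',np.polyval(k,-.036))
Q=P((r>110)&(g<60)&(b<60)&(d>.1));u=(Q-H)@ex;v=(Q-H)@ey;s=(abs(u)<.02)&(abs(v+.02)<.04)&(Q[:,2]>.225)
if s.sum(): print('red n',s.sum(),'y max',np.percentile(v[s],95),'mean',v[s].mean(),'z',Q[s,2].mean(),'x min',u[s].min())
o=manip.get_obs();e=o['position']-H;print('clock',o['clock'],'TCP y\'',e@ey,'x\'',e@ex,'z',o['position'][2],'F',o['ft_force'].round(1),'cover z?')
E
python3 tilt.py
python3 -m pendant '[[0,0,0.01,0,0,0,-0.4],[0,0,0.02,0,0,0,-0.4],[0,0,0.02,0,0,0,-0.4],[0,0,0.02,0,0,0,-0.4],[0,0,0.02,0,0,0,-0.4],[0,0,0.02,0,0,0,-0.4],[0,0,0.02,0,0,0,-0.4],[0,0,0.02,0,0,0,-0.4],[0,0,0.02,0,0,0,-0.4],[0,0,0.02,0,0,0,-0.4]]';python3 tilt.py
```

```text
flap n 2400 slope 0.1538404737380255 z@-36 0.23749119321811882
red n 400 y max 0.004321154294825019 mean 0.0014683508412170563 z 0.25992207612575763 x min -0.005768113166726545
clock 9.25 TCP y' 0.02397555694261333 x' -0.017653031655631788 z 0.250789659357548 F [ 2.9 -1.   6.3] cover z?
clock: 10.5
position: [0.5363, 0.1844, 0.2502]
ee_rot: [0.772, 0.636, 0.001, 0.0]
ft_force: [2.6, -1.2, 9.1]
grip_width: 0.299
grasp_force: 4.7
flap n 2402 slope 0.1672578652122834 z@-36 0.23704649016882776
red n 421 y max 0.0042707294954237385 mean 0.00155734171899178 z 0.2597823389979388 x min -0.0058784820747759675
clock 10.55 TCP y' 0.0239762039047621 x' -0.01748162553677331 z 0.2501667430302506 F [ 2.1 -0.7  9.6] cover z?
```

Catch is fully down (tilt about 0.16). Now push while holding it.

```bash
python3 -m pendant '[[-0.06,0,0,0,0,0,-0.4],[-0.12,0,0,0,0,0,-0.4],[-0.18,0,0,0,0,0,-0.4],[-0.24,0,0,0,0,0,-0.4],[-0.3,0,0,0,0,0,-0.4],[-0.35,0,0,0,0,0,-0.4],[-0.4,0,0,0,0,0,-0.4],[-0.4,0,0,0,0,0,-0.4],[-0.4,0,0,0,0,0,-0.4],[-0.4,0,0,0,0,0,-0.4]]';python3 tilt.py
```

```text
clock: 11.8
position: [0.5324, 0.1673, 0.2504]
ee_rot: [0.771, 0.637, 0.002, -0.001]
ft_force: [2.7, 6.6, 8.0]
grip_width: 0.299
grasp_force: 4.8
flap n 3592 slope 0.1680280065126713 z@-36 0.23702691880289495
red n 172 y max -0.005659421935504111 mean -0.009462144837052766 z 0.2604596761482115 x min -0.005900899577767008
clock 11.85 TCP y' 0.006436097954767967 x' -0.01817443482879486 z 0.25040459617325955 F [2.  6.7 8. ] cover z?
```

```bash
python3 -m pendant '[[-0.06,0,0,0,0,0,-0.4],[-0.12,0,0,0,0,0,-0.4],[-0.18,0,0,0,0,0,-0.4],[-0.24,0,0,0,0,0,-0.4],[-0.3,0,0,0,0,0,-0.4],[-0.35,0,0,0,0,0,-0.4],[-0.4,0,0,0,0,0,-0.4],[-0.44,0,0,0,0,0,-0.4],[-0.48,0,0,0,0,0,-0.4],[-0.48,0,0,0,0,0,-0.4]]';python3 tilt.py
```

```text
clock: 13.1
position: [0.5279, 0.1436, 0.2504]
ee_rot: [0.771, 0.637, 0.002, -0.001]
ft_force: [3.4, 7.3, 8.2]
grip_width: 0.306
grasp_force: 4.9
flap n 4633 slope 0.16772225401324997 z@-36 0.23702458709847116
red n 166 y max -0.031109545325480704 mean -0.03378456700451839 z 0.2600843966851758 x min -0.0057666393934104904
clock 13.15 TCP y' -0.017653472968742468 x' -0.018085000534522975 z 0.25036732519784705 F [3.7 7.  8.8] cover z?
```

```bash
python3 -m pendant '[[-0.04,0,0,0,0,0,-0.4],[-0.08,0,0,0,0,0,-0.4],[-0.11,0,0,0,0,0,-0.4],[-0.13,0,0,0,0,0,-0.4],[-0.15,0,0,0,0,0,-0.4],[-0.15,0,0,0,0,0,-0.4],[-0.15,0,0,0,0,0,-0.4],[-0.15,0,0,0,0,0,-0.4],[-0.15,0,0,0,0,0,-0.4],[-0.15,0,0,0,0,0,-0.4]]';python3 tilt.py
```

```text
clock: 14.4
position: [0.5267, 0.1372, 0.2504]
ee_rot: [0.77, 0.637, 0.003, -0.001]
ft_force: [4.9, 8.4, 6.5]
grip_width: 0.3
grasp_force: 6.5
flap n 4821 slope 0.16683403734347702 z@-36 0.23705923918911145
red n 167 y max -0.037582756083100195 mean -0.04026598284535222 z 0.2600868987535704 x min -0.005782976780393642
clock 14.45 TCP y' -0.02421617951916035 x' -0.018080586317004186 z 0.250394857890502 F [4.3 9.5 6.8] cover z?
```

```bash
python3 -m pendant '[[-0.02,0,0,0,0,0,-0.4],[-0.04,0,0,0,0,0,-0.4],[-0.06,0,0,0,0,0,-0.4],[-0.06,0,0,0,0,0,-0.4],[-0.06,0,0,0,0,0,-0.4],[-0.06,0,0,0,0,0,-0.4],[-0.06,0,0,0,0,0,-0.4],[-0.06,0,0,0,0,0,-0.4],[-0.06,0,0,0,0,0,-0.4],[-0.06,0,0,0,0,0,-0.4]]';python3 tilt.py
```

```text
clock: 15.7
position: [0.5265, 0.1369, 0.2505]
ee_rot: [0.77, 0.639, 0.004, -0.001]
ft_force: [10.6, 18.1, 3.6]
grip_width: 0.302
grasp_force: 10.9
flap n 4772 slope 0.16491379650304377 z@-36 0.23710789194081966
red n 152 y max -0.03765643895294457 mean -0.04038158407410397 z 0.2602043986466845 x min -0.0059517725441503005
clock 15.75 TCP y' -0.024487765102020827 x' -0.018180051313248867 z 0.2504972265377576 F [ 9.7 18.5  3.4] cover z?
```

Hard stop reached: force doubled with no further motion. Ease off, then lift straight up.

```bash
python3 -m pendant '[[0.04,0,0,0,0,0,-0.4],[0.08,0,0,0,0,0,-0.4],[0.12,0,0,0,0,0,-0.4],[0.14,0,0,0,0,0,-0.4],[0.14,0,-0.05,0,0,0,-0.4],[0.14,0,-0.2,0,0,0,-0.4],[0.14,0,-0.6,0,0,0,-0.4],[0.14,0,-1.2,0,0,0,-0.4],[0.14,0,-1.9,0,0,0,-0.4],[0.14,0,-2,0,0,0,-0.4]]'
python3 -m pendant '[[0.6,0,0,0,0,0,-0.4],[1.2,0,0,0,0,0,-0.4],[1.4,0,0,0,0,0,-0.4],[1.4,0,0,0,0,0,-0.4],[1.4,0,0,0,0,0,-0.4],[1.4,0,0,0,0,0,-0.4],[1.4,0,0,0,0,0,-0.4],[1.4,0,0,0,0,0,-0.4],[1.4,0,0,0,0,0,-0.4],[1.4,0,0,0,0,0,-0.4]]'
python3 tilt.py; python3 look.py w4
```

```text
clock: 17.0
position: [0.5271, 0.1381, 0.3513]
ee_rot: [0.771, 0.636, 0.001, 0.0]
ft_force: [0.8, 0.1, -0.6]
grip_width: 0.304
grasp_force: 0.0
clock: 18.25
position: [0.5401, 0.2065, 0.3493]
ee_rot: [0.771, 0.636, -0.0, -0.0]
ft_force: [-0.1, 1.4, 0.4]
grip_width: 0.3
grasp_force: 0.0
flap n 1384 slope -0.0028801611616469484 z@-36 0.24356186312050143
red n 345 y max -0.03482182011095312 mean -0.03745033408271829 z 0.25741790752281496 x min -0.005478647207637849
clock 18.3 TCP y' 0.04643417677956327 x' -0.017985519596459196 z 0.3492906166122655 F [ 0.6  0.3 -0.6] cover z?
18.3 [0.54010765 0.20649528 0.34929062] [[0.19, 0.982, -0.0], [0.982, -0.19, 0.0], [0.0, -0.0, -1.0]] 0.30271175253096294
cam [0.55507636 0.2829722  0.47830814] [-0.15265222  0.01455881 -0.0938463   0.98370636]
bolt_handle [275.1 298. ] 0.74 [0.54   0.1157 0.2673]
catch_pad [238.  242.5] 0.56 [0.5151 0.1633 0.2438]
catch_hinge [198.3 235.3] 0.72 [0.4758 0.1696 0.2267]
keeper [273.4 315.8] 0.71 [0.5321 0.0678 0.234 ]
```

View pics/w4.png

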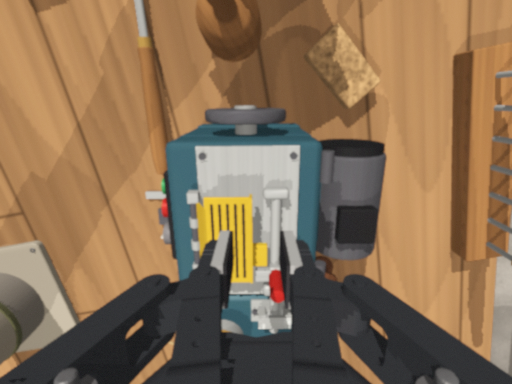

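The lug at (262,275) is now ahead of the yellow nose at (262,255). The flap is level and back at its starting height of 243.6 mm. The handle has travelled about 40 mm.

```bash
python3 -c "
from workcell import manip
print(manip.hand_in())"
```

```text
the job is handed in; nothing more can be done
None
```

The bolt is fully home against its hard stop, the catch has sprung up behind the lug and locked it, the gripper is clear of everything, and I handed the job in at about 18.5 s; no verdict came back.

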